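Screen the ball-mill media

TASK

Carry the scoop of grinding balls over to the wire screen and tip it so that the balls run out onto the mesh and the two small worn ones drop through. Put the empty scoop back down upright on the table, then pick the big ball that stays on top of the mesh and put it in the blue bowl.

Things in the scene. Friction and masses are not known exactly. Their poses are not given: they have to be found in the camera images.
- scoop: Green plastic scoop on the table holding the balls, 0.22 kg: open-topped tray 116 long (x) x 83 wide (y), walls 58 high, 4 thick. Open mouth at its -x end, starting roughly towards the robot. The floor rises 8 degrees to the mouth lip (x=-57, z=20), so balls stay at the back when level; mouth tilted down 45 degrees empties it. Origin: centre of underside, z up.
- scoop_grip (a point): Middle of the scoop's dark wooden grip block, at scoop x=+22, y=0, z=+86, axes as the scoop's. The block is 70 long (x), 16 thick (y), 44 tall (scoop z 64 to 108), above the tray on two cross straps (strap tops at z 64). Take it from above across its 16 mm; both sides are free.
- screen: Fixed square screen: pale wooden frame 222 x 222 outside, 6 thick, rim 85 above the table; in it a square mesh of 5 mm round steel wires at 35 mm pitch along its own x and y, wire tops 62.5 above the table, 6 x 6 openings of 30 x 30 (a crossing at the centre). Catch floor beneath, 6 above the table. Origin: centre of the underside, on the table; z up.
- big_ball: The full-size ball, 44 mm diameter, glossy white alumina; origin at its centre (its axes mean nothing, it rolls). 0.16 kg. Starts in the scoop. It cannot pass the mesh: it settles in an opening with its centre about 15 above the wire tops (up to 6 higher if it leans on the frame).
- small_ball_a: Small worn ball, 20 mm diameter, 15 g, glossy white alumina; origin at its centre (its axes mean nothing, it rolls). Starts in the scoop; passes the mesh.
- small_ball_b: The other small worn ball, 20 mm diameter, 15 g, glossy white alumina; origin at its centre (its axes mean nothing, it rolls). Starts in the scoop; passes the mesh.
- blue_bowl: Loose blue ceramic bowl, 120 mm across the rim, 45 high, walls 4 thick, 0.4 kg, standing on the table. Origin: centre of its underside. A white bowl of the same shape stands near it and is not wanted.
Mind the look-alikes: they are no part of the job. What is meant by the scoop is not white, and is the smaller of those in its own colour.

How it is judged:
On the way, in this order (a step that is already met when the one before it is completed fails the run):
1. the scoop is held above the screen with the big ball still in it (horizontal distance between scoop and screen below 0.18 m and height (world z) of scoop above 0.07 m and distance between big_ball and scoop below 0.09 m).
2. the two small balls have dropped through the mesh and the big ball lies still on top of it (x of small_ball_a in the frame of screen between -0.105 and 0.105 m and y of small_ball_a in the frame of screen between -0.105 and 0.105 m and z of small_ball_a in the frame of screen between 0 and 0.045 m and x of small_ball_b in the frame of screen between -0.105 and 0.105 m and y of small_ball_b in the frame of screen between -0.105 and 0.105 m and z of small_ball_b in the frame of screen between 0 and 0.045 m and x of big_ball in the frame of screen between -0.105 and 0.105 m and y of big_ball in the frame of screen between -0.105 and 0.105 m and z of big_ball in the frame of screen between 0.065 and 0.105 m and linear speed of big_ball below 0.05 m/s), for 0.2 s.
At the end, for the whole second after the job is handed in: Both small balls lie under the mesh inside the frame (centres below 45 mm); the big ball rests in the blue bowl (within 35 mm of its middle, centre 10 to 50 mm above its underside); bowl and scoop stand upright on the table (within 10 degrees and 15 mm), still (x of small_ball_a in the frame of screen between -0.105 and 0.105 m and y of small_ball_a in the frame of screen between -0.105 and 0.105 m and z of small_ball_a in the frame of screen between 0 and 0.045 m and x of small_ball_b in the frame of screen between -0.105 and 0.105 m and y of small_ball_b in the frame of screen between -0.105 and 0.105 m and z of small_ball_b in the frame of screen between 0 and 0.045 m and horizontal distance between big_ball and blue_bowl below 0.035 m and z of big_ball in the frame of blue_bowl between 0.01 and 0.05 m and height (world z) of each of blue_bowl, scoop below 0.015 m and angle between each of blue_bowl, scoop's own z axis and vertical below 0.17 rad and linear speed of each of big_ball, scoop below 0.05 m/s); the robot touches nothing.
It also fails if it takes over 72 s, if anything falls off the work surface, if the arm or the gripper's body presses on something with over 40 N, if the wrist force passes 120 N, or if a joint passes its speed limit or range.

ROBOT

A 6-joint arm with a two-finger parallel gripper is mounted at the origin on the work surface. World frame = base frame: x ahead of the robot, y to its left, z up, the work surface at z = 0. Lengths are in m, angles in rad, forces in N, time in s.
With the tool pointing down it reaches from about 0.3 to 0.775 m from the base axis. Payload 14.6 kg.
Tool frame: the origin (TCP) lies at the very end of the fingers, on their centre line; the grasp point (between the pads) lies 19 mm behind it; x points along the fingers, z is the direction in which the jaws open and shut, and the axes are right-handed (so a half turn about x gives the same grasp; the last joint's range is limited). The gripper opens to 94 mm and grips with 3 to 60 N. Pads are 16 mm wide; open, the fingers measure 119 mm over their backs; the gripper's body (75 mm by 177 mm) begins 78 mm behind the grasp point.
Start: joints at [1.256, 0.3, 1.521, -0, 1.321, -0.067], TCP at [0.135, 0.533, 0.185] pointing down, gripper open.
Joint ranges: [-3.03, 3.03], [-0.79, 2.21], [0.23, 2.52], [-1.04, 4.18], [0, 3.07], [-2.55, 2.55]. Speed limits (rad/s): [2.22, 2.22, 2.57, 3.14, 3.14, 3.14].

INTERFACE

Orientations are given as [roll, pitch, yaw] about the fixed x, y, z axes, in that order (R = Rz(yaw) Ry(pitch) Rx(roll)).
In Python, from station import ctrl gives the robot as it stands. The module is installed in compiled form; this text tells all that it offers.
- The arm moves only by the tool servo_tool, never from a script. Its argument "motion" is one flat list of numbers, 4 for each row, row after row: the shift along the tool's x, y, z in mm, then the turn about the tool's x in degrees. In form: [dx, dy, dz, roll, dx, dy, dz, roll, ...]. A call has 1 to 20 rows; each row is the pose to reach, as a shift and turn from the pose commanded when the call began, along the tool's axes at that moment; what a row does not reach only later rows make up. A row lasts 1/8 s, in which the tool goes at most 62.5 mm and 10.7 degrees, less where a joint would pass 70% of its speed; a pose out of reach is approached as far as the arm can. A call with a gripper value outside its range is refused whole. "gripper" is the opening, from 0 (shut) to 1 (fully open), set as the call begins (left out, the last holds). The fingers move at their own pace and stop on an object; "force" is the grip in N (left out, the last holds). Time passes only in rows, so rows that repeat a pose let the fingers close. It gives the time, the measured TCP pose, the force and the opening at its end, in the units of the state.
- ctrl.get_obs(): the state, without advancing time (a new reading comes with each control period).
- ctrl.camera(name): name is "scene" or "top"; returns a dict with "color" (420x560x3 uint8, red, green, blue), "z_map" (420x560 float32, m along the optical axis (not along the pixel's ray), 0 where there is no reading), "fx", "fy", "cx", "cy" (pixels), "rvec" (rotation vector, rad) and "tvec" (3), from world to camera coordinates, as OpenCV has them. Camera axes: x right, y down, z forward; pixel columns grow to the right and rows downward; lengths in m; the calibration is good to about 2 mm. A picture is of the moment at which its call begins.
- ctrl.hand_in(): hands the job in, once; it reports no verdict.
The state is a dict: "time_s": time; "qpos": joint angles; "joint_vel": joint speeds; "tau": joint torques, N m; "ee_pos": TCP position; "eef_rot": TCP orientation; "force": force on the tool from outside, world axes, zero at the start; "moment": the same for the moment, N m; "grip_width": finger opening in m.
Only numpy, scipy, OpenCV 4.12 (cv2) and the standard library are available. Lean on these libraries where they do the work, as an engineer would, in place of code of your own. Each camera call takes 0.05 s, during which the arm holds its last target.

## Working session

There is one attempt and no reset: what is moved stays moved. The work goes in short steps, Python scripts to look and compute and a tool call to move; the robot and the scene stay as the last step left them, time stands still between calls to the robot, and variables do not carry over. Pictures are saved under pics/ and viewed, and the job is handed in when it is done.

Besides the shell and the picture viewer there is one more tool, called as a command line: name --argument value ..., lists and objects as JSON in quotes. servo_tool: Moves the arm, as the interface text tells. Its arguments: {"type":"object","properties":{"motion":{"type":"array","items":{"type":"number"}},"gripper":{"type":"number"},"force":{"type":"number"}},"required":["motion"]}

```bash
mkdir -p pics
python3 - <<'E'
from station import ctrl
import cv2,numpy as np
o=ctrl.get_obs();print(o)
for n in("scene","top"):
    c=ctrl.camera(n);cv2.imwrite(f"pics/{n}0.png",c["color"][:,:,::-1]);np.savez(f"{n}0.npz",**c)
    print(n,c["fx"],c["cx"],c["cy"],c["rvec"],c["tvec"])
E
```

```text
{'time_s': 0.0, 'qpos': array([ 1.25639928e+00,  3.00479536e-01,  1.52164150e+00,  5.74960447e-06,
        1.32068721e+00, -6.65923487e-02]), 'joint_vel': array([ 0.00045866, -0.00055449,  0.00108415,  0.00021244, -0.00064327,
        0.00174649]), 'tau': array([-1.59859087e-04, -5.31811202e+01, -3.52729833e+01,  7.08360784e-02,
        2.44013756e-02, -1.50647752e-04]), 'ee_pos': array([0.13480307, 0.53290449, 0.18435616]), 'eef_rot': array([ 3.07041909,  1.56958071, -1.88977602]), 'force': array([ 1.07195562,  0.90354947, -0.39850992]), 'moment': array([-0.04727693, -0.03431696,  0.07102276]), 'grip_width': 0.09406484744909172}
scene 417.18112178939185 277.18275331836026 209.86364657200446 [ 2.34863828  0.68101663 -0.27805899] [-0.36369492 -0.1389581   1.18501988]
top 523.9355646904498 273.8700066137751 205.264674198588 [ 2.19873126 -2.13698581  0.10639063] [-0.02048009  0.43982031  1.18464316]
```

View pics/scene0.png

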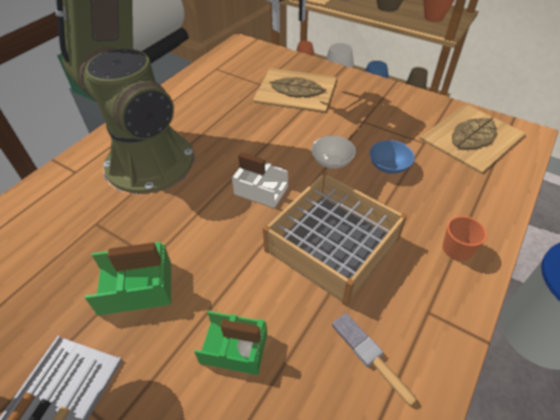

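View pics/top0.png

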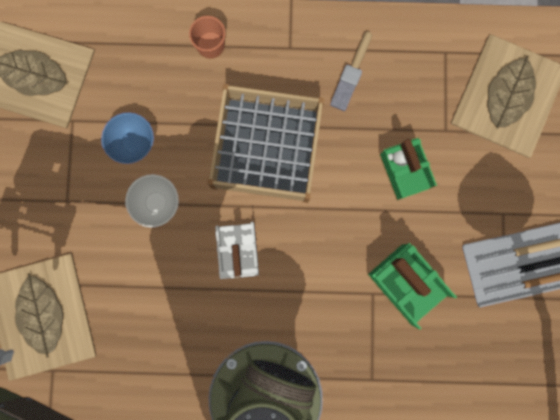

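The image offers these candidates for the scoop, by top-camera pixel:
- small green with white balls at (408,168)
- larger green at (412,284)
- white at (238,250)

For the bowl there is blue at (128,138) and white at (152,200). The target is the small green scoop, which I'll check in a crop.

```bash
cat > h.py <<'E'
import numpy as np,cv2
from scipy.spatial.transform import Rotation as R
def cloud(c):
    z=c["z_map"];v,u=np.mgrid[:z.shape[0],:z.shape[1]]
    p=np.stack([(u-c["cx"])/c["fx"]*z,(v-c["cy"])/c["fy"]*z,z],-1)
    Rm=R.from_rotvec(np.ravel(c["rvec"])).as_matrix()
    w=(p-np.ravel(c["tvec"]))@Rm
    w[z==0]=np.nan
    return w
def tool(o):
    return R.from_euler('xyz',o["eef_rot"]).as_matrix(),np.array(o["ee_pos"])
def proj(c,P):
    return cv2.projectPoints(np.array(P,float).reshape(-1,3),np.ravel(c["rvec"]),np.ravel(c["tvec"]),np.array([[c["fx"],0,c["cx"]],[0,c["fy"],c["cy"]],[0,0,1.]]),None)[0][:,0]
E
python3 - <<'E'
from h import *
c=dict(np.load("top0.npz"));w=cloud(c);h=cv2.cvtColor(c["color"],cv2.COLOR_RGB2HSV)
def rep(name,m):
    p=w[m];p=p[np.isfinite(p[:,0])]
    print(name,len(p),p.min(0).round(3),p.max(0).round(3),np.median(p,0).round(3));
    return p
v,u=np.mgrid[:420,:560]
H,S,V=[h[...,i] for i in range(3)]
def box(a,b,cc,d): return (u>=a)&(u<cc)&(v>=b)&(v<d)
G=(H>45)&(H<80)&(S>100)
for n,b in(("small",box(375,130,440,205)),("large",box(365,235,460,330))):
    m=b&G; p=rep(n+" green",m)
    top=p[p[:,2]>p[:,2].max()-.012]; r=cv2.minAreaRect((top[:,:2]*1000).astype(np.float32));print(r)
    zz=w[...,2]; m=b&(zz>.092)&(zz<.12)
    p=rep(n+" grip",m);r=cv2.minAreaRect((p[:,:2]*1000).astype(np.float32));print(r,p.mean(0))
m=box(95,105,160,165)&(H>95)&(H<125)&(S>100);p=rep("blue",m);t=p[p[:,2]>.035];print(cv2.minEnclosingCircle((t[:,:2]*1000).astype(np.float32)))
m=box(205,80,330,205)&(w[...,2]>.078)&(w[...,2]<.095);p=rep("frame",m);print(cv2.minAreaRect((p[:,:2]*1000).astype(np.float32)))
m=box(120,170,185,230)&(w[...,2]>.035);p=rep("white",m);print(cv2.minEnclosingCircle((p[:,:2]*1000).astype(np.float32)))
m=box(382,130,440,205)&(S<70)&(V>150);p=rep("balls",m)
cv2.imwrite("pics/crop0.png",cv2.resize(c["color"][120:340,360:470,::-1],None,fx=2.7,fy=2.7,interpolation=cv2.INTER_CUBIC))
E
```

```text
small green 1434 [ 0.464 -0.368  0.004] [ 0.596 -0.253  0.109] [ 0.517 -0.317  0.026]
((524.4122314453125, -320.65594482421875), (7.172769546508789, 0.0), 173.17135620117188)
small grip 298 [ 0.516 -0.322  0.092] [ 0.585 -0.284  0.114] [ 0.55  -0.302  0.107]
((550.748291015625, -303.0709533691406), (69.86912536621094, 17.329204559326172), 20.97647476196289) [ 0.5499228  -0.30185553  0.10596359]
large green 2825 [ 0.181 -0.404  0.004] [ 0.359 -0.226  0.13 ] [ 0.268 -0.313  0.028]
((287.88787841796875, -295.4663391113281), (90.65060424804688, 1.6628950834274292), 31.980667114257812)
large grip 109 [ 0.25  -0.321  0.092] [ 0.327 -0.261  0.12 ] [ 0.287 -0.286  0.107]
((284.2867431640625, -289.70458984375), (91.45268249511719, 16.04787826538086), 31.93040657043457) [ 0.28756886 -0.28715978  0.10631821]
blue 1786 [ 0.531  0.277 -0.003] [0.64  0.389 0.049] [0.591 0.342 0.017]
((585.6568603515625, 333.3820495605469), 56.54742431640625)
frame 1280 [ 0.45  -0.111  0.078] [0.702 0.14  0.092] [0.584 0.017 0.085]
((576.7924194335938, 14.533363342285156), (228.25048828125, 228.20504760742188), 83.3284912109375)
white 510 [0.383 0.211 0.035] [0.5   0.33  0.051] [0.448 0.284 0.042]
((440.50457763671875, 270.3447265625), 60.14885330200195)
balls 146 [ 0.543 -0.305  0.009] [ 0.57  -0.261  0.07 ] [ 0.557 -0.288  0.045]
```

View pics/crop0.png

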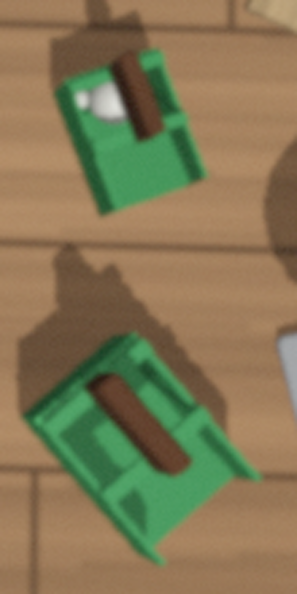

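The crop shows the small green scoop with a large and a small white ball beside its dark grip, so that is the target. The grip centre is about (0.551,-0.303), its top is at 0.108 as specified, and the yaw is about 21°. The tool can't pitch, so the tipping has to be a swing about the jaw axis. I'll grip the rear of the block (scoop x≈46) firmly to carry it, then loosen so the mouth swings down.

```bash
cat >> h.py <<'E'
def plan(o,xyz,jawdeg,measoff=0):
    """print tool-axis shift mm and roll deg to bring TCP to xyz with jaw axis at world angle jawdeg (mod 180)"""
    T,p=tool(o); d=T.T@(np.array(xyz)-p)*1000
    z=T[:,2]; cur=np.degrees(np.arctan2(z[1],z[0]))
    dy=(jawdeg-cur+90)%180-90
    roll=-dy  # tool x down
    print("at",p.round(4),"jaw",round(cur,1),"q6",o["qpos"][5].round(2),"-> shift",d.round(1),"roll",round(roll,1),"or",round(roll+(180 if roll<0 else -180),1))
E
python3 - <<'E'
from h import *
from station import ctrl
o=ctrl.get_obs();T,p=tool(o);print(T.round(3))
plan(o,(.573,-.294,.185),111)
plan(o,(.573,-.294,.068),111)
E
```

```text
[[-0.    -0.969  0.245]
 [-0.001  0.245  0.969]
 [-1.     0.    -0.001]]
at [0.1348 0.533  0.1845] jaw 75.8 q6 -0.07 -> shift [ 1.000e-01 -6.276e+02 -6.942e+02] roll -35.2 or 144.8
at [0.1348 0.533  0.1845] jaw 75.8 q6 -0.07 -> shift [ 117.1 -627.6 -694.1] roll -35.2 or 144.8
```

servo_tool --motion '[0,-39,-43,9,0,-78,-87,18,0,-118,-130,27,0,-157,-174,36,0,-196,-217,45,0,-235,-260,54,0,-275,-304,63,0,-314,-347,72,0,-353,-391,81,0,-392,-434,90,0,-432,-477,99,0,-471,-521,108,0,-510,-564,117,0,-549,-607,126,0,-588,-651,135,0,-628,-694,145,0,-628,-694,145,0,-628,-694,145]' --gripper 0.7 --force 40

```text
time_s: 2.35
ee_pos: [0.5732, -0.2931, 0.1844]
eef_rot: [-2.593, 1.57, 2.484]
force: [0.2, 0.6, 0.3]
grip_width: 0.0662
```

Run:
```python
from h import *
from station import ctrl
o=ctrl.get_obs();plan(o,(.573,-.294,.068),111)
c=ctrl.camera("top");cv2.imwrite("pics/top1.png",c["color"][:,:,::-1])
s=ctrl.camera("scene")
cv2.imwrite("pics/sc1.png",cv2.resize(s["color"][200:400,130:350,::-1],None,fx=3,fy=3,interpolation=cv2.INTER_CUBIC))
# blue bowl with arm gone
for n,c in(("top",c),("scene",s)):
    w=cloud(c);h=cv2.cvtColor(c["color"],cv2.COLOR_RGB2HSV)
    near=(abs(w[...,0]-.586)<.1)&(abs(w[...,1]-.333)<.1)
    m=(near&(w[...,2]>.036)&(w[...,2]<.06)&(h[...,0]>90)&(h[...,0]<130)&(h[...,1]>90))
    p=w[m];print(n,len(p),cv2.minEnclosingCircle((p[:,:2]*1000).astype(np.float32)))
    f=(abs(w[...,0]-.577)<.16)&(abs(w[...,1]-.0145)<.16)&(w[...,2]>.08)&(w[...,2]<.091)
    p=w[f];print(n,len(p),cv2.minAreaRect((p[:,:2]*1000).astype(np.float32)))
```

```text
at [ 0.5732 -0.2931  0.1844] jaw -69.1 q6 0.68 -> shift [116.4  -0.4   0.9] roll -0.1 or 179.9
top 220 ((586.2412719726562, 333.01824951171875), 56.796810150146484)
top 1215 ((577.1663818359375, 14.301124572753906), (228.30238342285156, 228.8385772705078), 83.2581558227539)
scene 225 ((584.1763916015625, 331.58917236328125), 60.60941696166992)
scene 1172 ((577.126708984375, 14.784324645996094), (229.86245727539062, 227.90394592285156), 83.11105346679688)
```

View pics/sc1.png

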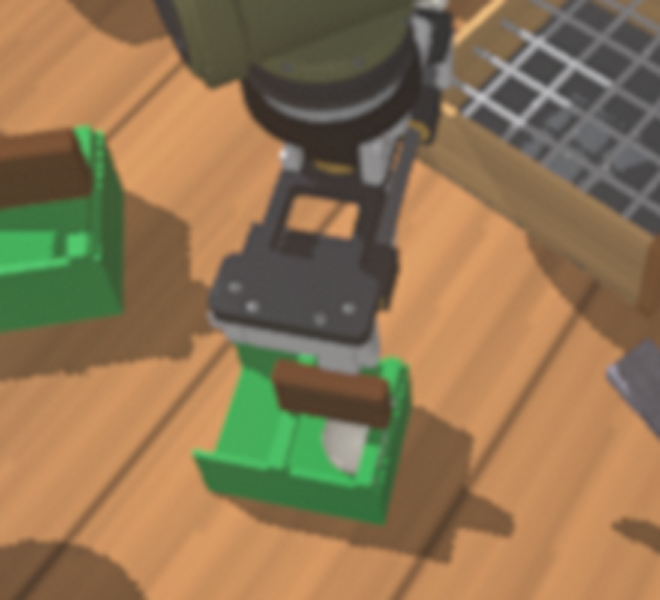

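The crop shows the gripper directly above the rear of the block (crop ~(340,370)) with the big ball below it at ~(345,445). I'll go down and grip.

servo_tool --motion '[45,0,1,0,85,0,1,0,105,0,1,0,116,0,1,0,116,0,1,0]'

```text
time_s: 3.08
ee_pos: [0.5741, -0.2945, 0.0695]
eef_rot: [0.647, 1.57, -0.561]
force: [0.3, 0.2, 0.9]
grip_width: 0.0661
```

servo_tool --motion '[0,0,0,0,0,0,0,0,0,0,0,0,0,0,0,0,0,0,0,0,0,0,0,0]' --gripper 0 --force 55

```text
time_s: 3.82
ee_pos: [0.5738, -0.2946, 0.0689]
eef_rot: [-1.965, 1.571, 3.11]
force: [0.0, 0.1, -0.4]
grip_width: 0.0158
```

servo_tool --motion '[-10,0,0,0,-25,0,0,0,-40,0,0,0,-40,0,0,0]'

```text
time_s: 4.32
ee_pos: [0.5745, -0.2949, 0.1109]
eef_rot: [0.676, 1.568, -0.532]
force: [0.2, -0.2, -4.1]
grip_width: 0.0154
```

Run:
```python
from h import *
from station import ctrl
o=ctrl.get_obs();print(o["force"],o["moment"],o["grip_width"])
s=ctrl.camera("scene")
cv2.imwrite("pics/sc2.png",cv2.resize(s["color"][200:400,130:350,::-1],None,fx=3,fy=3,interpolation=cv2.INTER_CUBIC))
```

```text
[ 0.18858944 -0.17942738 -4.14292892] [-0.0002145   0.02872348  0.00357752] 0.015399411208791248
```

View pics/sc2.png

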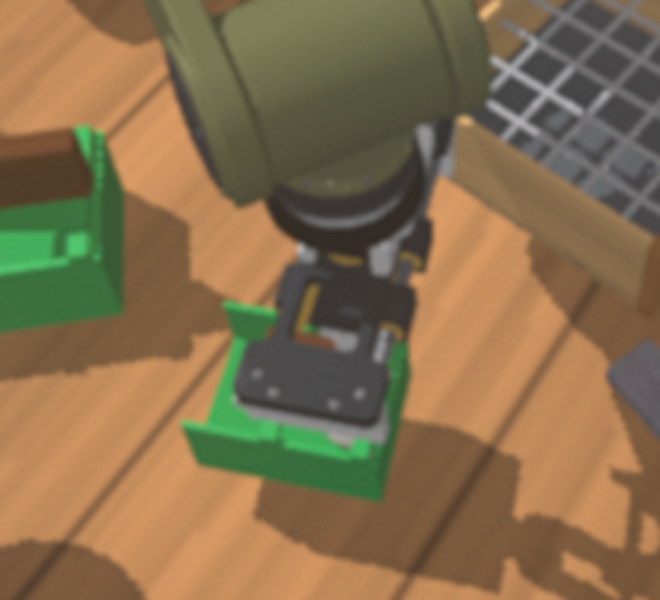

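The scoop is lifted level, and the 4.1 N reading matches scoop plus balls. Next I'll work out the move to the screen.

Run:
```python
from h import *
from station import ctrl
o=ctrl.get_obs()
plan(o,(.675,.003,.2),-96.8)
```

```text
at [ 0.5741 -0.2947  0.1097] jaw -69.2 q6 0.68 -> shift [ -90.4  200.1 -242.3] roll 27.6 or -152.4
```

servo_tool --motion '[-15,0,0,0,-40,0,0,0,-65,0,0,0,-82,5,-6,1,-90,15,-18,2,-90,30,-36,4,-90,48,-58,7,-90,68,-82,10,-90,88,-107,13,-90,108,-131,16,-90,128,-155,19,-90,147,-178,22,-90,164,-199,24,-90,180,-218,26,-90,191,-231,27,-90,198,-239,28,-90,200,-242,28,-90,200,-242,28,-90,200,-242,28]'

```text
time_s: 6.75
ee_pos: [0.6748, 0.0021, 0.199]
eef_rot: [-0.152, 1.571, -1.849]
force: [0.6, -0.1, -3.9]
grip_width: 0.0156
```

```bash
cat > look.py <<'E'
import sys
from h import *
from station import ctrl
n,k=sys.argv[1],[int(x) for x in sys.argv[2:6]]
o=ctrl.get_obs();print(o["time_s"],o["force"].round(2),o["moment"].round(3),o["ee_pos"].round(4),o["grip_width"].round(4))
s=ctrl.camera("scene");t=ctrl.camera("top")
np.savez("last_scene.npz",**s);np.savez("last_top.npz",**t)
a=cv2.resize(s["color"][100:300,200:420,::-1],(400,364),interpolation=cv2.INTER_CUBIC)
b=cv2.resize(t["color"][k[1]:k[3],k[0]:k[2],::-1],(400,364),interpolation=cv2.INTER_CUBIC)
cv2.imwrite(f"pics/{n}.png",np.hstack([a,b]))
E
python3 look.py l3 170 40 390 240
```

```text
Traceback (most recent call last):
  File "look.py", line 5, in <module>
    o=ctrl.get_obs();print(o["time_s"],o["force"].round(2),o["moment"].round(3),o["ee_pos"].round(4),o["grip_width"].round(4))
                                                                                                     ^^^^^^^^^^^^^^^^^^^^^
AttributeError: 'float' object has no attribute 'round'
```

```bash
sed -i 's/o\["grip_width"\].round(4)/o["grip_width"]/' look.py; python3 look.py l3 170 40 390 240
```

```text
6.75 [ 0.6  -0.1  -3.95] [-0.055  0.021  0.004] [0.6748 0.0021 0.199 ] 0.01562906563976088
```

View pics/l3.png

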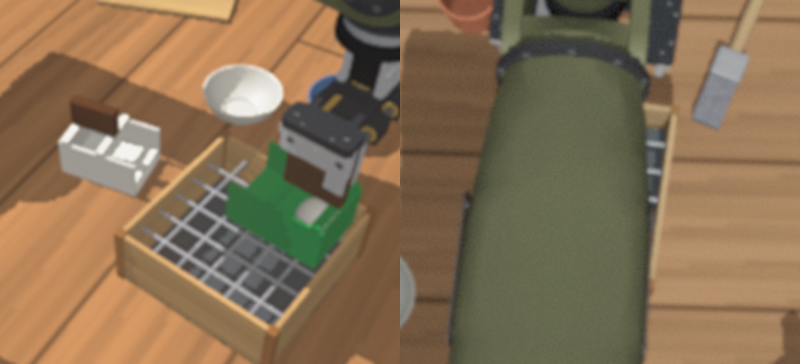

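The scene view shows the scoop level over the screen with its mouth toward the mesh middle and the ball still at the back. I'll loosen the grip in stages.

servo_tool --motion '[0,0,0,0,0,0,0,0]' --gripper 0 --force 20

```text
time_s: 7.1
ee_pos: [0.6749, 0.0025, 0.199]
eef_rot: [0.994, 1.571, -0.702]
force: [-0.2, -0.2, -3.4]
grip_width: 0.016
```

servo_tool --motion '[0,0,0,0,0,0,0,0]' --force 12

```text
time_s: 7.35
ee_pos: [0.6749, 0.0027, 0.1989]
eef_rot: [2.032, 1.571, 0.335]
force: [0.1, 0.2, -3.4]
grip_width: 0.0161
```

```bash
python3 look.py l4 170 40 390 240
```

```text
7.35 [ 0.06  0.2  -3.43] [-0.033  0.053  0.039] [0.6749 0.0027 0.1989] 0.016065510573953334
```

View pics/l4.png

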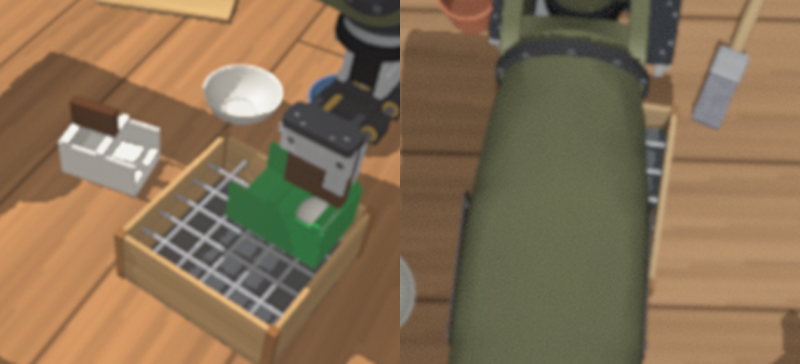

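servo_tool --motion '[0,0,0,0,0,0,0,0]' --force 8

```text
time_s: 7.7
ee_pos: [0.6749, 0.0027, 0.1989]
eef_rot: [1.383, 1.571, -0.313]
force: [-0.1, -0.2, -3.2]
grip_width: 0.0159
```

```bash
python3 look.py l5 170 40 390 240
```

```text
7.7 [-0.14 -0.2  -3.25] [-0.006  0.043  0.031] [0.6749 0.0027 0.1989] 0.015940897619870265
```

View pics/l5.png

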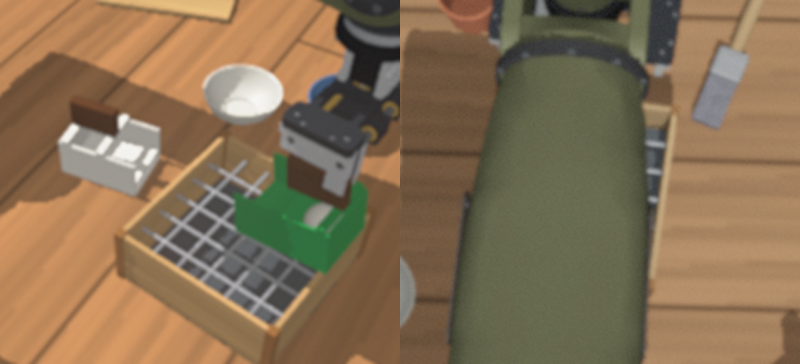

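```bash
cat > tilt.py <<'E'
from h import *
c=dict(np.load("last_scene.npz"));w=cloud(c);h=cv2.cvtColor(c["color"],cv2.COLOR_RGB2HSV)
a=np.radians(-6.8);ex=np.array([np.cos(a),np.sin(a)]);ey=np.array([-ex[1],ex[0]])
d=w[...,:2]-np.array([.675,.0025]);X=d@ex*1000;Y=d@ey*1000;Z=w[...,2]*1000
G=(h[...,0]>45)&(h[...,0]<80)&(h[...,1]>100)&(abs(Y)<70)&(X>-150)&(X<80)
# outer side wall facing camera (y<0): lower envelope -> angle
m=G&(Y<-36)
x=X[m];z=Z[m];print(m.sum())
r=cv2.minAreaRect(np.stack([x,z],1).astype(np.float32));print(r)
hull=cv2.convexHull(np.stack([x,z],1).astype(np.float32))[:,0];print(cv2.approxPolyDP(hull[:,None],4,True)[:,0].round(0).tolist())
b=(h[...,0]<15)&(h[...,1]>90)&(h[...,2]<140)&(abs(Y)<14)&(X>-80)&(X<25)&(Z>150)
hull=cv2.convexHull(np.stack([X[b],Z[b]],1).astype(np.float32));print("block",b.sum(),cv2.approxPolyDP(hull,4,True)[:,0].round(0).tolist())
wh=(h[...,1]<60)&(h[...,2]>130)&(abs(Y)<105)&(X>-210)&(X<60)&(Z>40)&(Z<200)
print("wood/white n",wh.sum())
E
python3 tilt.py
```

```text
1125
((-35.254669189453125, 156.42080688476562), (116.67489624023438, 66.70579528808594), 7.65073823928833)
[[26.0, 135.0], [19.0, 191.0], [12.0, 196.0], [-48.0, 188.0], [-96.0, 172.0], [-90.0, 128.0], [-81.0, 118.0]]
block 357 [[-50.0, 193.0], [10.0, 199.0], [14.0, 208.0], [-33.0, 416.0], [-58.0, 229.0]]
wood/white n 838
```

Fit: tilt is about 8°, the pivot is where expected, and it hasn't slipped down. I'll keep going.

servo_tool --motion '[0,0,0,0,0,0,0,0,0,0,0,0]' --force 7

```text
time_s: 8.18
ee_pos: [0.6749, 0.0027, 0.1989]
eef_rot: [-0.408, 1.571, -2.105]
force: [-0.5, 0.1, -4.5]
grip_width: 0.0161
```

```bash
python3 look.py l6 170 40 390 240; python3 tilt.py
```

```text
8.175 [-0.47  0.08 -4.46] [-0.007  0.105  0.044] [0.6749 0.0027 0.1989] 0.0160581492664996
1120
((-34.521827697753906, 156.01739501953125), (117.47544860839844, 65.63141632080078), 9.730742454528809)
[[27.0, 135.0], [19.0, 190.0], [12.0, 197.0], [-91.0, 176.0], [-96.0, 168.0], [-83.0, 118.0]]
block 359 [[-41.0, 191.0], [10.0, 199.0], [14.0, 207.0], [-32.0, 416.0], [-58.0, 227.0], [-50.0, 195.0]]
wood/white n 843
```

View pics/l6.png

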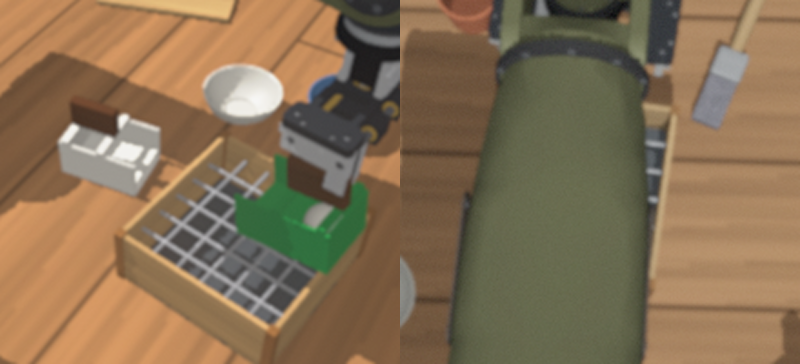

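Tilt is about 10°, creeping. I'll loosen a little more.

servo_tool --motion '[0,0,0,0,0,0,0,0]' --force 5.5

```text
time_s: 8.52
ee_pos: [0.6749, 0.0027, 0.199]
eef_rot: [1.058, 1.571, -0.638]
force: [-0.5, 0.2, -3.6]
grip_width: 0.016
```

```bash
python3 look.py l7 170 40 390 240; python3 tilt.py
```

```text
8.525 [-0.5   0.23 -3.58] [-0.     0.125  0.008] [0.6749 0.0027 0.199 ] 0.016001008600062972
1124
((-28.168182373046875, 152.6147003173828), (116.90204620361328, 65.65543365478516), 13.684028625488281)
[[34.0, 136.0], [23.0, 188.0], [15.0, 196.0], [-43.0, 183.0], [-88.0, 161.0], [-75.0, 111.0]]
block 399 [[-48.0, 186.0], [16.0, 204.0], [-33.0, 416.0], [-58.0, 221.0]]
wood/white n 896
```

View pics/l7.png

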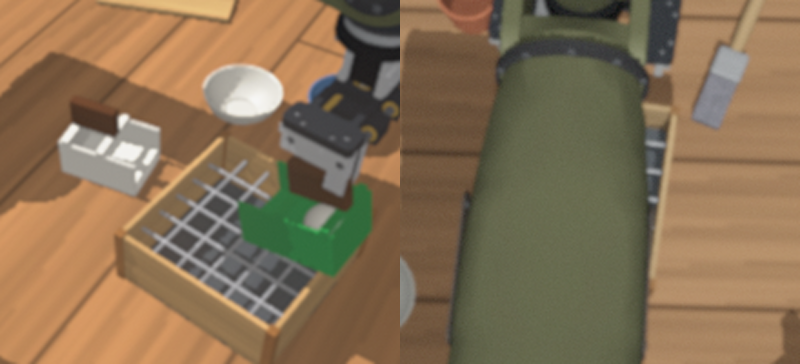

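servo_tool --motion '[3,0,0,0,6,0,0,0]' --force 5

```text
time_s: 8.88
ee_pos: [0.6749, 0.0027, 0.1927]
eef_rot: [2.459, 1.571, 0.763]
force: [1.0, -0.2, -2.3]
grip_width: 0.0159
```

```bash
python3 look.py l8 170 40 390 240; python3 tilt.py
```

```text
8.875 [ 1.04 -0.19 -2.27] [0.045 0.03  0.014] [0.6749 0.0027 0.1927] 0.01586263833458166
1171
((9.604124069213867, 138.51455688476562), (118.82234954833984, 65.8539810180664), 39.877708435058594)
[[46.0, 188.0], [28.0, 196.0], [-13.0, 162.0], [-49.0, 118.0], [-17.0, 78.0], [73.0, 149.0]]
block 441 [[-20.0, 163.0], [25.0, 199.0], [-33.0, 410.0], [-45.0, 189.0]]
wood/white n 1062
```

View pics/l8.png

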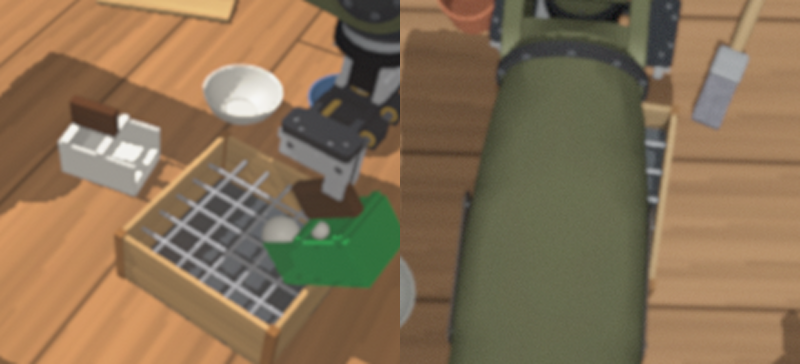

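The scoop is now tilted 40°. The big ball is leaving at view (280,230) and a small one is at (320,230). I'll hold and let it empty.

servo_tool --motion '[0,0,0,0,0,0,0,0,0,0,0,0,0,0,0,0,0,0,0,0,0,0,0,0]' --force 12

```text
time_s: 9.72
ee_pos: [0.6749, 0.0027, 0.193]
eef_rot: [1.655, 1.571, -0.042]
force: [-1.4, 0.6, -1.4]
grip_width: 0.0161
```

```bash
python3 look.py l9 170 40 390 240; python3 tilt.py
```

```text
9.725 [-1.41  0.55 -1.45] [-0.044  0.158  0.002] [0.6749 0.0027 0.193 ] 0.016097459308794543
1175
((11.676738739013672, 139.719482421875), (119.09513854980469, 66.4232406616211), 40.34370803833008)
[[76.0, 156.0], [38.0, 198.0], [30.0, 199.0], [-14.0, 162.0], [-46.0, 120.0], [-12.0, 76.0]]
block 448 [[-20.0, 162.0], [20.0, 195.0], [25.0, 210.0], [-33.0, 411.0], [-45.0, 183.0]]
wood/white n 1024
```

View pics/l9.png

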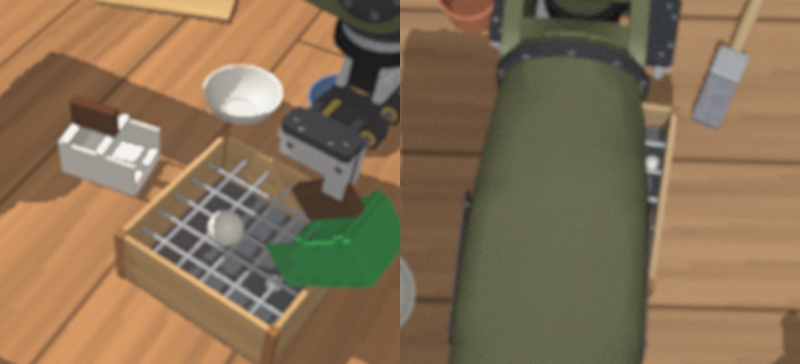

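The big ball sits on the mesh at view (225,228), and one small ball is near (275,282). I'll raise the scoop for a clear look.

servo_tool --motion '[0,0,0,0,0,0,0,0,-10,0,0,0,-25,0,0,0,-40,0,0,0,-40,0,0,0]' --force 40

```text
time_s: 10.58
ee_pos: [0.6754, 0.0027, 0.235]
eef_rot: [1.637, 1.568, -0.059]
force: [0.2, -0.1, -1.7]
grip_width: 0.0156
```

```bash
python3 look.py l10 170 40 390 240
python3 - <<'E'
import cv2,numpy as np
c=np.load("last_scene.npz")["color"]
cv2.imwrite("pics/l10b.png",cv2.resize(c[170:300,255:415,::-1],None,fx=4.5,fy=4.5,interpolation=cv2.INTER_CUBIC))
E
```

```text
10.575 [ 0.19 -0.11 -1.65] [0.016 0.168 0.015] [0.6754 0.0027 0.235 ] 0.015596407879081408
```

View pics/l10b.png

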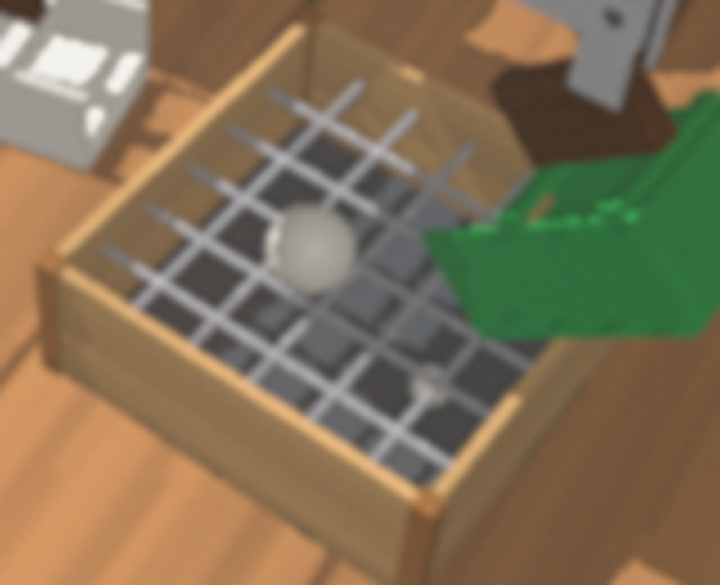

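One small ball is under the mesh at crop (430,380) and the other isn't visible yet. I'll carry the scoop clear of the screen to check before I put it down.

Run:
```python
from h import *
from station import ctrl
o=ctrl.get_obs()
plan(o,(.60,-.30,.235),-96.8)
```

```text
at [0.6748 0.0027 0.2328] jaw -97.2 q6 1.65 -> shift [ -2.2 -36.3 309.6] roll -0.4 or 179.6
```

servo_tool --motion '[0,0,15,0,0,-4,50,0,0,-10,95,0,0,-16,140,0,0,-22,185,0,0,-28,230,0,0,-32,270,0,0,-35,298,0,0,-36,309,0,0,-36,309,0]'

```text
time_s: 11.92
ee_pos: [0.6002, -0.2997, 0.2326]
eef_rot: [-2.054, 1.57, 2.532]
force: [0.4, 0.9, -1.2]
grip_width: 0.0153
```

```bash
python3 look.py l11 200 70 340 200
python3 - <<'E'
import cv2,numpy as np
c=np.load("last_scene.npz")["color"];t=np.load("last_top.npz")["color"]
a=cv2.resize(c[170:300,255:415,::-1],(560,455),interpolation=cv2.INTER_CUBIC)
b=cv2.resize(c[200:400,120:340,::-1],(240,218))
b2=cv2.resize(t[80:200,205:335,::-1],(240,222))
cv2.imwrite("pics/l11b.png",np.hstack([a,np.vstack([b,b2,np.zeros((15,240,3),np.uint8)])]))
E
```

```text
11.925 [ 0.43  0.86 -1.17] [0.043 0.215 0.033] [ 0.6002 -0.2997  0.2326] 0.015294022156921825
```

View pics/l11b.png

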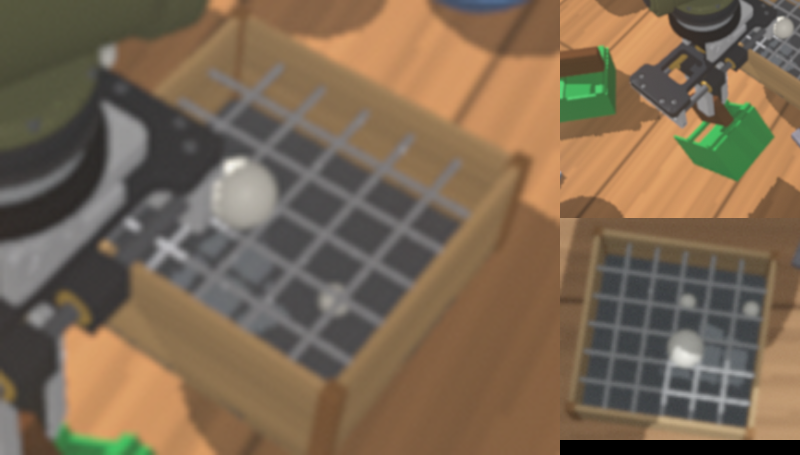

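The top view shows both small balls in the frame, at inset (687,300) and (750,310), and the big one at (687,348). I'll check their heights.

Run:
```python
from h import *
c=dict(np.load("last_top.npz"));w=cloud(c);h=cv2.cvtColor(c["color"],cv2.COLOR_RGB2HSV)
a=np.radians(-6.8);Rz=np.array([[np.cos(a),np.sin(a)],[-np.sin(a),np.cos(a)]])
L=(w[...,:2]-[.577,.0145])@Rz.T
sub=(h[...,1]<70)&(h[...,2]>120)&(abs(L[...,0])<.102)&(abs(L[...,1])<.102)
n,lab,st,ce=cv2.connectedComponentsWithStats(sub.astype(np.uint8))
for i in range(1,n):
    if st[i,4]<12: continue
    m=lab==i;print(ce[i].round(0),st[i],"z",np.nanpercentile(w[m][:,2],[5,50,95]).round(3),"xy",np.nanmedian(w[m],0).round(3),"loc",np.nanmedian(L[m],0).round(3))
for (u,v) in ((273,124),(308,130)):
    print(w[v-3:v+4,u-3:u+4,2].round(3))
z=(w[...,2]>.07)&(w[...,2]<.112)&(abs(L[...,0])<.1)&(abs(L[...,1])<.1)
p=w[z&(w[...,2]>.085)];print("big",len(p),p.min(0),p.max(0),(p[:,:2].min(0)+p[:,:2].max(0))/2)
# sphere LSQ
from scipy.optimize import least_squares
for nm,cc in(("top",c),("scene",dict(np.load("last_scene.npz")))):
    ww=cloud(cc);g=(np.linalg.norm(ww[...,:2]-np.median(p[:,:2],0),axis=-1)<.03)&(ww[...,2]>.072)&(ww[...,2]<.11)
    q=ww[g];s=least_squares(lambda x:np.linalg.norm(q-x,axis=1)-.022,np.append(np.median(q[:,:2],0),.078),loss='soft_l1',f_scale=.002);print(nm,g.sum(),s.x.round(4))
```

```text
[274. 125.] [270 122   8   7  47] z [0.017 0.024 0.052] xy [ 0.629 -0.003  0.024] loc [ 0.053 -0.01 ]
[308. 129.] [305 126   8   8  47] z [0.019 0.024 0.028] xy [ 0.621 -0.083  0.024] loc [ 0.055 -0.091]
[279. 162.] [260 141  49  45 798] z [0.004 0.063 0.098] xy [ 0.538 -0.012  0.063] loc [-0.035 -0.032]
[[0.06  0.003 0.007 0.019 0.005 0.009 0.008]
 [0.004 0.02  0.017 0.022 0.023 0.02  0.021]
 [0.02  0.025 0.024 0.032 0.024 0.024 0.024]
 [0.024 0.026 0.026 0.029 0.028 0.029 0.024]
 [0.024 0.022 0.028 0.027 0.024 0.027 0.023]
 [0.018 0.027 0.022 0.027 0.021 0.025 0.024]
 [0.023 0.019 0.023 0.028 0.027 0.027 0.023]]
[[0.021 0.022 0.021 0.029 0.025 0.025 0.023]
 [0.024 0.024 0.024 0.025 0.025 0.024 0.024]
 [0.021 0.024 0.025 0.025 0.023 0.022 0.027]
 [0.02  0.025 0.031 0.022 0.024 0.024 0.027]
 [0.022 0.021 0.026 0.022 0.024 0.025 0.019]
 [0.019 0.021 0.021 0.023 0.022 0.023 0.017]
 [0.06  0.062 0.066 0.062 0.062 0.06  0.005]]
big 256 [ 0.53752773 -0.02044173  0.08519878] [0.5760031  0.01927124 0.1026598 ] [ 0.55676542 -0.00058524]
top 305 [ 0.5576 -0.001   0.077 ]
scene 273 [ 5.575e-01 -3.000e-04  7.710e-02]
```

Both small balls rest at z≈0.024 under the mesh, and the big ball is at (0.5575,-0.001,0.077), as expected. For the set-down I'll lower the tilted scoop lip-first with a light grip so that the table levels it.

servo_tool --motion '[15,-6,0,0,45,-18,0,0,75,-30,0,0,100,-38,0,0,111,-40,0,0,111,-40,0,0]'

```text
time_s: 12.78
ee_pos: [0.5611, -0.2939, 0.122]
eef_rot: [-2.173, 1.571, 2.414]
force: [0.4, -0.1, -1.4]
grip_width: 0.0159
```

```bash
cat > look2.py <<'E'
import sys
from h import *
from station import ctrl
o=ctrl.get_obs();print(o["time_s"],o["force"].round(2),o["moment"].round(3),o["ee_pos"].round(4),o["grip_width"])
s=ctrl.camera("scene");np.savez("last_scene.npz",**s)
cv2.imwrite(f"pics/{sys.argv[1]}.png",cv2.resize(s["color"][200:410,120:340,::-1],None,fx=2.5,fy=2.5,interpolation=cv2.INTER_CUBIC))
w=cloud(s);h=cv2.cvtColor(s["color"],cv2.COLOR_RGB2HSV)
a=np.radians(-6.8);ex=np.array([np.cos(a),np.sin(a)]);ey=np.array([-ex[1],ex[0]])
d=w[...,:2]-o["ee_pos"][:2];X=d@ex*1000;Y=d@ey*1000;Z=w[...,2]*1000
m=(h[...,0]>45)&(h[...,0]<80)&(h[...,1]>100)&(Y<-36)&(Y>-60)&(X>-150)&(X<110)
q=np.stack([X[m],Z[m]],1).astype(np.float32);print(m.sum(),cv2.minAreaRect(q),cv2.approxPolyDP(cv2.convexHull(q),4,True)[:,0].round(0).tolist())
E
python3 look2.py l12
```

```text
12.775 [ 0.36 -0.13 -1.37] [0.005 0.188 0.006] [ 0.5611 -0.2939  0.122 ] 0.01585206086960896
656 ((12.648818969726562, 69.44699096679688), (117.85330200195312, 64.82147979736328), 41.7237434387207) [[75.0, 87.0], [44.0, 123.0], [31.0, 128.0], [-14.0, 89.0], [-48.0, 49.0], [-11.0, 10.0]]
```

View pics/l12.png

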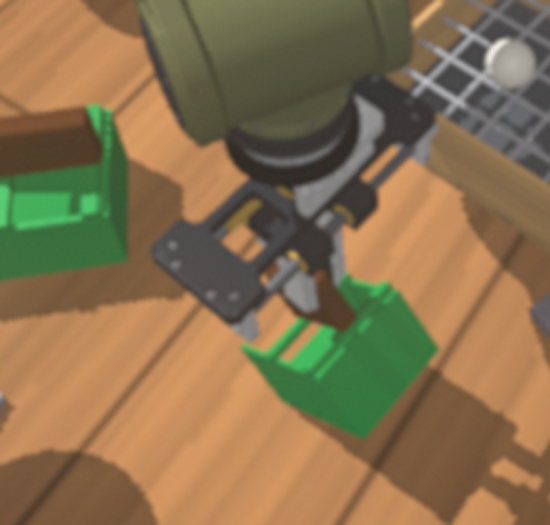

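It is tilted 41° and empty, with the lip corner about 8 mm above the table. Now the levelling path.

servo_tool --motion '[4,0,0,0,8,5,0,0,11,15,0,0,14,24,0,0,19,35,0,0,24,45,0,0,31,55,0,0,38,65,0,0,46,74,0,0,52,80,0,0,52,80,0,0]' --force 7

```text
time_s: 14.2
ee_pos: [0.6398, -0.3042, 0.0688]
eef_rot: [-1.873, 1.569, 2.714]
force: [-0.3, 0.1, -1.3]
grip_width: 0.0163
```

```bash
python3 look2.py l13
```

```text
14.2 [-0.3   0.07 -1.33] [-0.022  0.062  0.001] [ 0.6398 -0.3042  0.0688] 0.016286117296687042
176 ((9.881108283996582, 117.52835083007812), (47.87386703491211, 227.81094360351562), 3.739154577255249) [[-8.0, 228.0], [-20.0, 202.0], [-3.0, 3.0], [21.0, 7.0], [27.0, 229.0]]
```

View pics/l13.png

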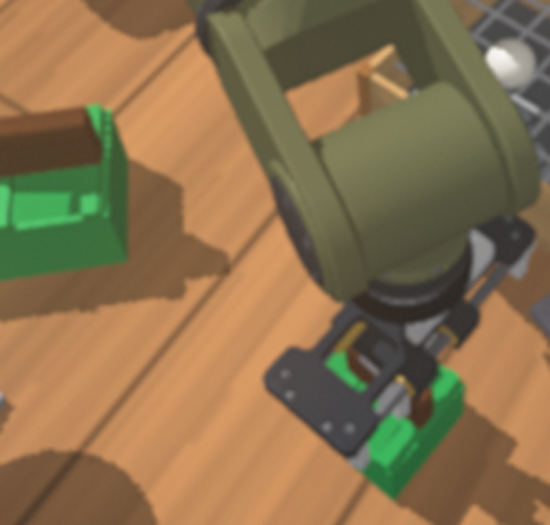

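servo_tool --motion '[0,0,0,0,0,0,0,0,0,0,0,0,0,0,0,0]' --gripper 0.4

```text
time_s: 14.75
ee_pos: [0.6401, -0.3044, 0.0701]
eef_rot: [1.124, 1.571, -0.573]
force: [0.4, -0.1, -0.9]
grip_width: 0.0374
```

servo_tool --motion '[-20,0,0,0,-50,0,0,0,-90,0,0,0,-120,0,0,0,-120,0,0,0]'

```text
time_s: 15.38
ee_pos: [0.641, -0.3048, 0.1942]
eef_rot: [1.202, 1.565, -0.494]
force: [0.1, -0.3, -0.3]
grip_width: 0.0373
```

```bash
python3 look2.py l14
python3 - <<'E'
from h import *
from station import ctrl
o=ctrl.get_obs()
c=dict(np.load("last_scene.npz"))
a=-6.8
# ball recheck and plan above ball with jaw along screen axes (45deg diag compare)
for j in (-6.8,83.2,38.2,-51.8): plan(o,(.5575,-.0007,.189),j)
E
```

```text
15.375 [ 0.12 -0.28 -0.32] [0.024 0.207 0.027] [ 0.641  -0.3048  0.1942] 0.037335506983697635
595 ((-37.36641311645508, 33.46937561035156), (115.49056243896484, 66.50375366210938), 0.2651573419570923) [[20.0, 9.0], [20.0, 59.0], [13.0, 67.0], [-44.0, 67.0], [-95.0, 56.0], [-95.0, 17.0], [-81.0, 3.0], [-5.0, 0.0]]
at [ 0.6404 -0.3045  0.1916] jaw -97.2 q6 1.2 -> shift [   2.1 -120.3 -291. ] roll 89.6 or -90.4
at [ 0.6404 -0.3045  0.1916] jaw -97.2 q6 1.2 -> shift [   2.1 -120.3 -291. ] roll -0.4 or 179.6
at [ 0.6404 -0.3045  0.1916] jaw -97.2 q6 1.2 -> shift [   2.1 -120.3 -291. ] roll 44.6 or -135.4
at [ 0.6404 -0.3045  0.1916] jaw -97.2 q6 1.2 -> shift [   2.1 -120.3 -291. ] roll -45.4 or 134.6
```

View pics/l14.png

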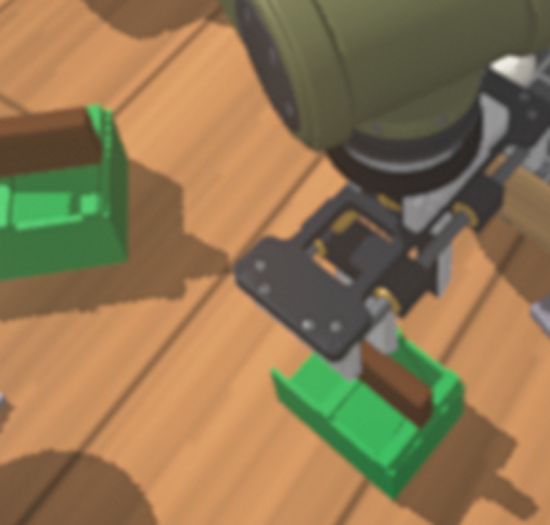

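The scoop stands flat (fitted tilt 0.3°). The ball is exactly in the centre of the opening at local (-17.5,-17.5) mm. I'll grasp along the mesh axis with a partial opening and keep the tips at about wire-top level.

servo_tool --motion '[0,-15,-40,0,0,-40,-95,0,0,-64,-150,0,0,-86,-205,0,0,-105,-250,0,0,-116,-280,0,1,-120,-291,0,1,-120,-291,0,1,-120,-291,0]' --gripper 0.66

```text
time_s: 16.55
ee_pos: [0.5577, -0.0017, 0.1886]
eef_rot: [-1.209, 1.57, -2.907]
force: [0.1, -0.2, 0.1]
grip_width: 0.062
```

```bash
python3 look.py l15 170 40 390 240;python3 - <<'E'
from h import *
from station import ctrl
from scipy.optimize import least_squares
o=ctrl.get_obs()
ww=cloud(dict(np.load("last_scene.npz")));g=(np.linalg.norm(ww[...,:2]-[.5575,-.0007],axis=-1)<.024)&(ww[...,2]>.072)&(ww[...,2]<.11)
q=ww[g];s=least_squares(lambda x:np.linalg.norm(q-x,axis=1)-.022,[.5575,-.0007,.078],loss='soft_l1',f_scale=.002);print(g.sum(),s.x.round(4))
plan(o,(.5575,-.0007,.064),-96.8)
E
```

```text
16.55 [ 0.06 -0.19  0.11] [-0.069  0.177 -0.015] [ 0.5577 -0.0017  0.1886] 0.062003787142233965
297 [ 5.574e-01 -4.000e-04  7.710e-02]
at [ 0.5577 -0.0017  0.1887] jaw -97.3 q6 1.63 -> shift [124.7  -0.3  -1. ] roll -0.5 or 179.5
```

View pics/l15.png

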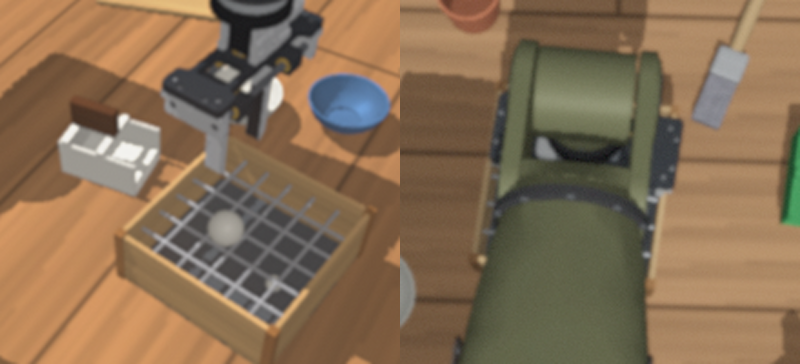

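The gripper is aligned above the ball at view (226,228). I'll descend, close gently and lift.

servo_tool --motion '[40,0,-1,0,80,0,-1,0,105,0,-1,0,118,0,-1,0,124,0,-1,0,124,0,-1,0]'

```text
time_s: 17.4
ee_pos: [0.558, 0.0002, 0.0654]
eef_rot: [1.608, 1.57, -0.089]
force: [-0.1, 0.2, -0.2]
grip_width: 0.0619
```

servo_tool --motion '[0,0,0,0,0,0,0,0,0,0,0,0,0,0,0,0]' --gripper 0 --force 20

```text
time_s: 17.9
ee_pos: [0.5579, -0.0006, 0.0656]
eef_rot: [0.616, 1.569, -1.081]
force: [-1.3, -6.7, 3.4]
grip_width: 0.0377
```

servo_tool --motion '[-10,0,0,0,-40,0,0,0,-80,0,0,0,-110,0,0,0,-110,0,0,0]'

```text
time_s: 18.52
ee_pos: [0.5586, 0.0005, 0.1773]
eef_rot: [1.684, 1.566, -0.012]
force: [-0.6, 0.4, -2.7]
grip_width: 0.0374
```

```bash
python3 look.py l16 170 40 390 240;python3 - <<'E'
from h import *
from station import ctrl
o=ctrl.get_obs()
w=cloud(dict(np.load("last_scene.npz")));c=np.load("last_scene.npz")["color"];h=cv2.cvtColor(c,cv2.COLOR_RGB2HSV)
m=(h[...,0]>90)&(h[...,0]<130)&(h[...,1]>90)&(abs(w[...,0]-.586)<.09)&(abs(w[...,1]-.333)<.09)
p=w[m];r=p[p[:,2]>.037];print(cv2.minEnclosingCircle((r[:,:2]*1000).astype(np.float32)),p[:,2].min())
plan(o,(.585,.3325,.175),-96.8)
E
```

```text
18.525 [-0.64  0.37 -2.7 ] [ 0.019  0.133 -0.058] [5.586e-01 5.000e-04 1.773e-01] 0.03741921053900876
((584.28173828125, 331.4478454589844), 60.4761962890625) 0.0018411380802502036
at [5.573e-01 5.000e-04 1.741e-01] jaw -97.2 q6 1.63 -> shift [  -0.9  -14.  -332.9] roll -0.4 or 179.6
```

View pics/l16.png

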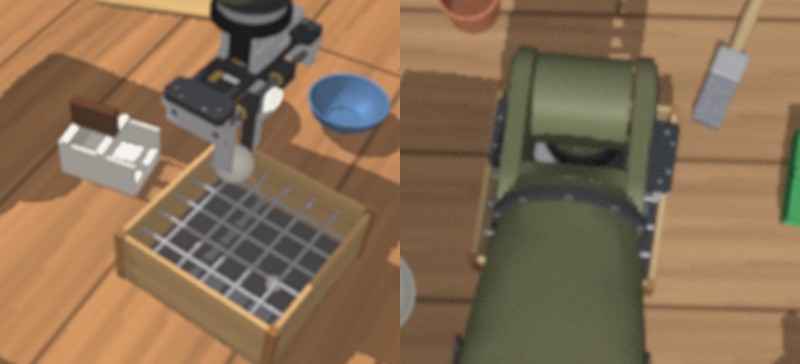

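Run:
```python
from h import *
from scipy.optimize import least_squares
d=dict(np.load("last_scene.npz"));w=cloud(d)
c=d["color"];print(w[190,330],w[188,328])
h=cv2.cvtColor(c,cv2.COLOR_RGB2HSV)
tcp=np.array([.5575,.0005,.1745])
g=(np.linalg.norm(w-w[190,330],axis=-1)<.03)&(h[...,1]<60)
g[:, :320]&=False
q=w[g]
s=least_squares(lambda x:np.linalg.norm(q-x,axis=1)-.022,w[190,330]-[0,0,.01],loss='soft_l1',f_scale=.0015);print(g.sum(),s.x.round(4),s.x-tcp)
cv2.imwrite("pics/l17.png",cv2.resize(c[140:230,280:400,::-1],None,fx=6,fy=6,interpolation=cv2.INTER_CUBIC))
```

```text
[ 0.56766373 -0.01284205  0.20457609] [ 0.56687911 -0.02166429  0.21754488]
311 [ 0.5533 -0.0111  0.2041] [-0.00418558 -0.01163391  0.02963101]
```

View pics/l17.png

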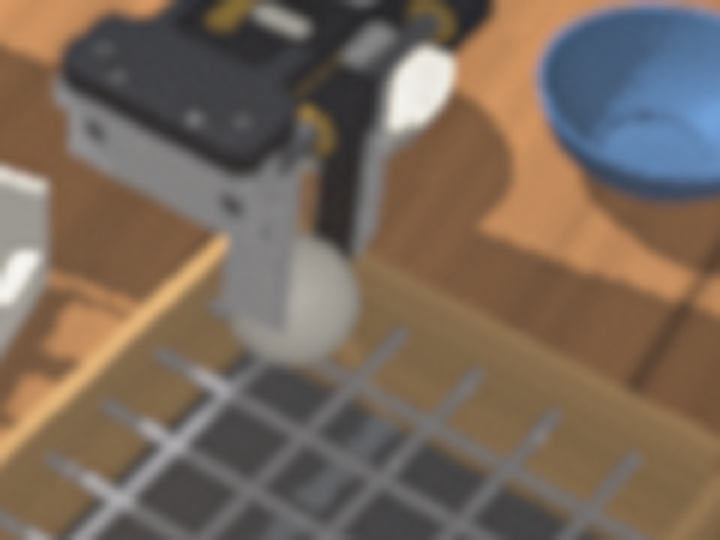

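Run:
```python
from h import *
d=dict(np.load("last_scene.npz"))
for dz in(-.012,0,.012):
  print(dz,proj(d,[.5575,.0005,.1745+dz]))
for dx in(-.0116,.0116):print(dx,proj(d,[.5575+dx,.0005,.1745+.0115]))
```

```text
-0.012 [[327.07888224 198.2738896 ]]
0 [[327.5073299 194.2858709]]
0.012 [[327.94500748 190.21193962]]
-0.0116 [[322.85588539 188.20135188]]
0.0116 [[333.04869197 192.5876487 ]]
```

By projection the ball centre is about 12 mm above the TCP, so it's held low in the fingertips but steadily. I'll move gently to the bowl.

servo_tool --motion '[0,0,-8,0,0,-1,-25,0,0,-2,-50,0,0,-3,-80,0,0,-5,-110,0,0,-6,-140,0,0,-7,-170,0,0,-8,-200,0,0,-10,-230,0,0,-11,-260,0,0,-12,-287,0,0,-13,-308,0,0,-14,-322,0,0,-14,-330,0,0,-14,-333,0,0,-14,-333,0]'

```text
time_s: 20.62
ee_pos: [0.5856, 0.3322, 0.175]
eef_rot: [0.593, 1.571, -1.104]
force: [0.7, 0.1, -1.2]
grip_width: 0.0374
```

Run:
```python
from h import *
from station import ctrl
o=ctrl.get_obs();print(o["force"],o["grip_width"])
s=ctrl.camera("scene");cv2.imwrite("pics/l18.png",cv2.resize(s["color"][80:210,300:460,::-1],None,fx=4.5,fy=4.5,interpolation=cv2.INTER_CUBIC))
plan(o,(.585,.3325,.045),-96.8)
```

```text
[ 0.65198706  0.14169742 -1.21785162] 0.03739109932645454
at [0.5856 0.3322 0.175 ] jaw -97.2 q6 2.16 -> shift [130.   -0.6  -0.2] roll -0.4 or 179.6
```

View pics/l18.png

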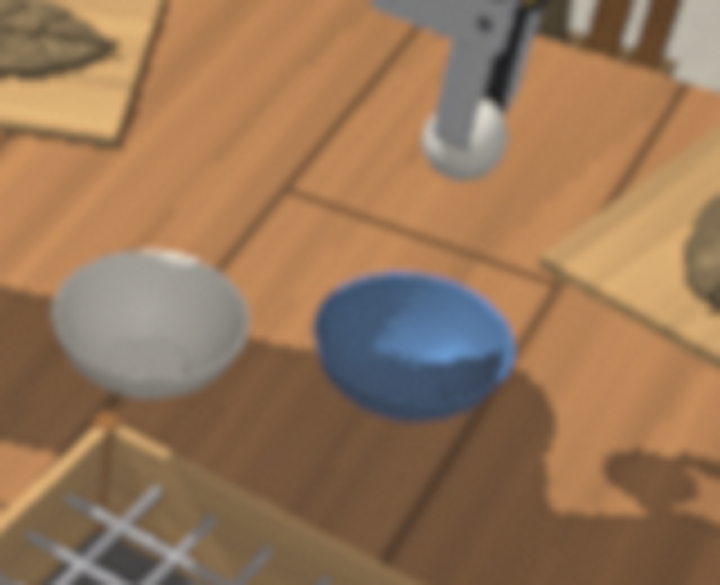

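The ball is held over the blue bowl. I'll lower and release just above its floor.

servo_tool --motion '[25,0,0,0,60,0,0,0,95,0,0,0,120,0,0,0,135,0,0,0,138,0,0,0,138,0,0,0]'

```text
time_s: 21.55
ee_pos: [0.5859, 0.3326, 0.0379]
eef_rot: [2.158, 1.57, 0.462]
force: [-0.3, -0.4, -0.9]
grip_width: 0.0372
```

servo_tool --motion '[0,0,0,0,0,0,0,0,0,0,0,0,0,0,0,0]' --gripper 0.56

```text
time_s: 22.05
ee_pos: [0.5855, 0.3325, 0.0371]
eef_rot: [2.132, 1.571, 0.436]
force: [-0.1, 0.4, -0.0]
grip_width: 0.0523
```

servo_tool --motion '[-10,0,0,0,-40,0,0,0,-80,0,0,0,-120,0,0,0,-140,0,0,0,-140,0,-10,0,-140,-10,-50,0,-140,-50,-60,0,-140,-90,-60,0,-140,-130,-60,0,-140,-150,-60,0,-140,-150,-60,0]'

```text
time_s: 23.55
ee_pos: [0.4431, 0.4114, 0.1764]
eef_rot: [-0.844, 1.57, -2.539]
force: [-0.2, 0.6, 0.2]
grip_width: 0.0529
```

Run:
```python
from h import *
from station import ctrl
from scipy.optimize import least_squares
o=ctrl.get_obs();print(o["time_s"],o["force"],o["ee_pos"])
s=ctrl.camera("scene");t=ctrl.camera("top")
np.savez("last_scene.npz",**s);np.savez("last_top.npz",**t)
cv2.imwrite("pics/l19.png",np.hstack([cv2.resize(s["color"][:,:,::-1],(400,300)),cv2.resize(t["color"][:,:,::-1],(400,300))]))
for c in(s,t):
    w=cloud(c);h=cv2.cvtColor(c["color"],cv2.COLOR_RGB2HSV)
    nr=np.linalg.norm(w[...,:2]-[.585,.3325],axis=-1)<.075
    m=nr&(h[...,0]>90)&(h[...,0]<130)&(h[...,1]>90)&(w[...,2]>.036);p=w[m]
    print("bowl",cv2.minEnclosingCircle((p[:,:2]*1000).astype(np.float32)),p[:,2].max())
    q=w[nr&(h[...,1]<60)&(h[...,2]>120)&(w[...,2]<.07)]
    x=least_squares(lambda x:np.linalg.norm(q-x,axis=1)-.022,np.append(np.median(q[:,:2],0),.026),loss='soft_l1',f_scale=.002).x if len(q)>10 else 0
    print("ball",len(q),x)
w=cloud(s);h=cv2.cvtColor(s["color"],cv2.COLOR_RGB2HSV)
m=(h[...,0]>45)&(h[...,0]<80)&(h[...,1]>100)&(w[...,0]>.45);p=w[m];print("scoop",p.min(0),p.max(0))
```

```text
23.55 [-0.16152895  0.57341537  0.23898075] [0.44311744 0.4114414  0.17636064]
bowl ((583.63525390625, 332.01898193359375), 59.01190948486328) 0.04804573087580234
ball 255 [0.58438528 0.33544337 0.02784173]
bowl ((584.7821655273438, 333.3329162597656), 56.389808654785156) 0.048751800815482034
ball 352 [0.58421897 0.33449206 0.02674659]
scoop [ 0.54177274 -0.34796203  0.00209625] [ 0.66578547 -0.25304118  0.10989449]
```

View pics/l19.png

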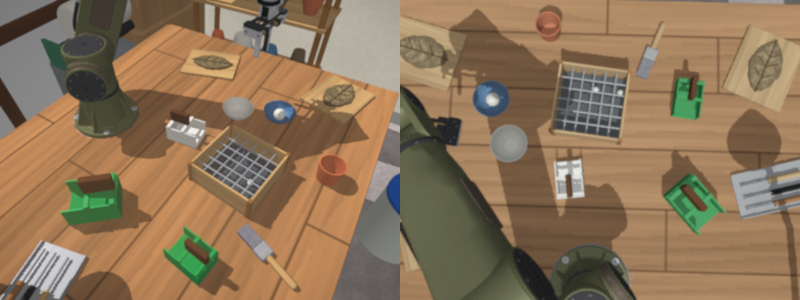

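The ball is in the blue bowl at (492,98) in the top half, the scoop is upright at (688,95), and both small balls are in the screen. The arm is clear, so I'm handing in.

```bash
python3 -c "
from station import ctrl
print(ctrl.hand_in(), ctrl.get_obs()['time_s'])"
```

```text
the job is handed in; nothing more can be done
the job is handed in; nothing more can be done
```

The job is done and handed in at about 24 s of the 72 s allowed; the station gives no verdict, so these are my own checks.

- **Pouring:** I carried the small green scoop over the screen, gripped at the rear of its block. I then loosened the grip in stages so the mouth swung down to about 40° and it emptied.
- **Small balls:** Both lie under the mesh inside the frame. Their measured surface was at about 24 mm when I took their heights, and they were still in the frame in the last picture.
- **Scoop:** I set it down lip-first so the table levelled it. Its fitted tilt was 0.3°, and it stands on the table.
- **Big ball:** I picked it from the mesh and put it in the blue bowl. Both cameras place it within about 4 mm of the bowl's middle, with its centre 27–28 mm up. The arm was clear of everything at hand-in.

Two readings disagreed with what I expected. With the ball gripped, the finger opening read 37 mm although the ball is 44 mm; it held steadily anyway. The wrist force with the empty scoop read 1.2–1.7 N against the expected 2.2 N, which I took as sensor noise because the scoop looked empty.

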